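Hang the lipped parts bin on the bench rack

TASK

Hang the loose parts bin that has a lip on its back in the free bay of the little louvered rack: lift it over the rail, lip behind the rail and open tub on the side where the other bin hangs, and let it drop so that the lip catches and it hangs level, centred on the blank card that marks the bay. Let go of it, and leave the similar tub without a lip where it stands.

Things in the scene. Friction and masses are not known exactly. Their poses are not given: they have to be found in the camera images.
- lip_bin: Loose grey plastic bin, 0.13 kg. Tub 70 mm long (x), 56 wide (y), walls 3 thick; sides 65 high, only 35 in the last 15 mm at the front (+x). Origin: centre of the underside, z up. The back wall (outer face x = -35 mm) carries a hooked lip 50 wide that sticks out to x = -61. Grasp from above across the sides at mid-length. Starts with x within 0.5 rad of world +x, in either of two places.
- lip (a point): Top of the slot between lip_bin's back wall and lip, middle of the lip's underside: (-39, 0, 62) mm in the bin's frame, axes as the bin's. The slot is 7 mm wide (x) here and widens steadily downward, the lip slanting backward at 25 degrees, to 23 mm at its open bottom, 34 mm below. Rests on the rail's top edge when the bin hangs; a release within 20 mm above that still drops home.
- bay (a point): Middle of the free bay on the top edge of the rail of a fixed grey steel rack, 140 mm above the table, in line with a blank white card on its foot. The rail tops a smooth upright panel 4 mm thick, 290 long (own y). Own x (within 0.2 rad of world +x) points to the hanging side, and so does a hung bin's x; z up. Behind is free. A like bin, fixed, hangs in the other bay 140 mm left or right.
- plain_tub: Loose grey plastic tub of the same size and shape as lip_bin (70 x 56 x 65 mm, low front to own +x) but with no lip. Origin: centre of its underside. It may have changed places with lip_bin. Leave it alone.
Things that resemble listed ones, but are neither listed nor needed, are in the scene too. Leave any purple or red look-alike of the lip_bin alone.

How it is judged (in metres and radians):
At the end, for the whole second after the job is handed in: The lipped bin hangs at rest, released, with its lip shelf seated on the rail (within 6 mm in height and 10 mm across the rail), the tub on the hanging side, within 20 mm along the rail of the bay's middle, upright within 0.2 rad (z of lip in the frame of bay between -0.006 and 0.006 m and x of lip in the frame of bay between -0.01 and 0.01 m and y of lip in the frame of bay between -0.02 and 0.02 m and angle between lip_bin's own z axis and vertical below 0.2 rad and x of lip_bin in the frame of bay above 0.03 m and linear speed of lip_bin below 0.02 m/s); the robot touches nothing.
It fails at once if the tub without a lip is pushed more than 30 mm from its place (distance of plain_tub from where it was at the start of the episode above 0.03 m).
It also fails if it takes over 37 s, if anything falls off the work surface, if the arm or the gripper's body presses on something with over 40 N, if the wrist force passes 120 N, or if a joint passes its speed limit or range.

ROBOT

A 7-joint arm with a two-finger parallel gripper is mounted at the origin on the work surface. World frame = base frame: x ahead of the robot, y to its left, z up, the work surface at z = 0. Lengths are in mm, angles in rad, forces in N, time in s.
With the tool pointing down it reaches from about 425 to 975 mm from the base axis. Payload 16.7 kg.
Tool frame: the origin (TCP) lies midway between the tips of the shut fingers; the grasp point (between the pads) lies 19 mm behind it; z points along the fingers, y is the direction in which the jaws open and shut (so a half turn about z gives the same grasp; the last joint's range is limited). The gripper opens to 85 mm and grips with 20 to 120 N. Pads are 22 mm wide; open, the fingers measure 114 mm over their backs; the gripper's body (76 mm by 85 mm) begins 54 mm behind the grasp point. The pads swing forward as they close: fully open they stand 13 mm farther back than shut.
Start: joints at [-1.433, 0.426, 0.074, 1.606, -0.034, 1.111, -0.067], TCP at [191.6, 647.198, 231.302] pointing down, gripper open.
Joint ranges: [-2.85, 2.85], [-0.5, 2.14], [-1.23, 1.37], [0.21, 2.46], [-1.02, 4.16], [0.16, 2.05], [-2.73, 2.73]. Speed limits (rad/s): [1.89, 1.89, 2.39, 2.39, 3.01, 3.01, 3.01].

INTERFACE

Orientations are given as a rotation vector (axis times angle).
In Python, from station import arm gives the robot as it stands.
- The arm moves only by the tool apply_moves, never from a script. Its argument "series" is a list that holds one entry, the list of rows, each a list of 6 numbers: the shift along the tool's x, y, z in cm, then the turn, a rotation vector about the tool's x, y, z in degrees. In form: [[[dx, dy, dz, rx, ry, rz], ...]]. A call has exactly 10 rows; each row is the pose to reach, as a shift and turn from the pose commanded when the call began, along the tool's axes at that moment; what a row does not reach only later rows make up. A row lasts 1/8 s, in which the tool goes at most 62.5 mm and 10.7 degrees, less where a joint would pass 70% of its speed; a pose out of reach is approached as far as the arm can. A call with a gripper value outside its range is refused whole. "jaw" is the closure, from -1 (fully open) to 1 (shut), so that 0 is half open, set as the call begins (left out, the last holds). The fingers move at their own pace and stop on an object; "newtons" is the grip in N (left out, the last holds). Time passes only in rows, so rows that repeat a pose let the fingers close, or fill a call up. It gives the time, the measured TCP pose, the force and the opening at its end, in the units of the state.
- arm.get_state(): the state, without advancing time (a new reading comes with each control period).
- arm.grab_frame(name): name is "scene" or "top" or "wrist"; returns the picture (480x640x3 uint8, red, green, blue); there is no depth.
- arm.get_calibration(name): a dict with "K" (3x3 intrinsics, pixels), "eye" and "orientation" of the camera in the world. Camera axes: x right, y down, z forward; pixel columns grow to the right and rows downward; lengths in mm; the calibration is good to about 2 mm. A picture is of the moment at which its call begins: read the wrist's pose just before it. get_calibration takes no time and is no camera call; for the wrist camera it gives the pose at the moment of the call.
- arm.sign_off(): hands the job in, once; it reports no verdict.
The state is a dict: "t": time; "joint_pos": joint angles; "qd": joint speeds; "joint_torque": joint torques, N m; "ee_pos": TCP position; "ee_rot": TCP orientation; "force": force on the tool from outside, world axes, zero at the start; "torque": the same for the moment, N m; "width": opening from 0.0 (shut) to 1.0 (fully open).
Only numpy, scipy, OpenCV 4.12 (cv2) and the standard library are available. Lean on these libraries where they do the work, as an engineer would, in place of code of your own. Each camera call takes 0.05 s, during which the arm holds its last target.

## Working session

There is one attempt and no reset: what is moved stays moved. The work goes in short steps, Python scripts to look and compute and a tool call to move; the robot and the scene stay as the last step left them, time stands still between calls to the robot, and variables do not carry over. Pictures are saved under pics/ and viewed, and the job is handed in when it is done.

Besides the shell and the picture viewer there is one more tool, called after "Request:" as name([rows], argument=value, ...), one row to a line, values as JSON. apply_moves: Moves the arm, as the interface text tells. Its arguments: {"type":"object","properties":{"series":{"type":"array","items":{"type":"array","items":{"type":"array","items":{"type":"number"}}}},"jaw":{"type":"number"},"newtons":{"type":"number"}},"required":["series"]}

```bash
mkdir -p pics; ls; python3 - <<'E'
from station import arm
import cv2
s=arm.get_state(); print(s)
for n in ["scene","top","wrist"]:
    c=arm.get_calibration(n); print(n,c)
    cv2.imwrite(f"pics/{n}0.png",arm.grab_frame(n)[:,:,::-1])
E
```

```text
pics
{'t': 0.0, 'joint_pos': array([-1.43248412,  0.42678677,  0.07385037,  1.60663745, -0.03411322,
        1.11077926, -0.06708576]), 'qd': array([-1.43213079e-03, -1.07928734e-04,  6.45745361e-04,  9.32390169e-05,
        1.63068800e-04, -1.10559818e-03, -5.05720234e-04]), 'joint_torque': array([ 6.44591437e-04, -9.49829292e+01,  3.76060769e+00, -4.63514829e+01,
        1.90765673e-02,  1.01349223e-02, -5.08797348e-05]), 'ee_pos': array([191.50812529, 646.82417977, 230.56060676]), 'ee_rot': array([-4.50557792e-01, -3.10901233e+00,  2.11634178e-03]), 'force': array([ 0.27700101, -0.56137277,  0.67047707]), 'torque': array([ 0.04501291,  0.03519687, -0.01273712]), 'width': 0.997368233766212}
scene {'K': array([[459.68208181,   0.        , 319.09805642],
       [  0.        , 459.68208181, 246.36957923],
       [  0.        ,   0.        ,   1.        ]]), 'eye': array([1227.31536088, -113.25681111,  662.97317078]), 'orientation': array([-1.70434966, -1.52802517,  0.81256803])}
top {'K': array([[540.00361622,   0.        , 316.9497796 ],
       [  0.        , 540.00361622, 235.13548378],
       [  0.        ,   0.        ,   1.        ]]), 'eye': array([ 354.88404478,  -50.54326248, 1182.52476355]), 'orientation': array([-2.23130109,  2.17063918, -0.02094545])}
wrist {'K': array([[356.98871984,   0.        , 322.50015857],
       [  0.        , 356.98871984, 235.47359257],
       [  0.        ,   0.        ,   1.        ]]), 'eye': array([114.63283258, 668.88072381, 372.55098801]), 'orientation': array([2.30392237, 1.71942149, 0.27361112])}
```

View pics/scene0.png

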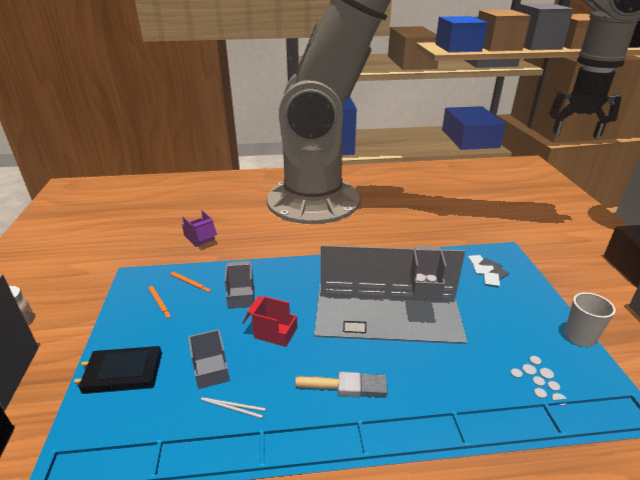

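View pics/top0.png

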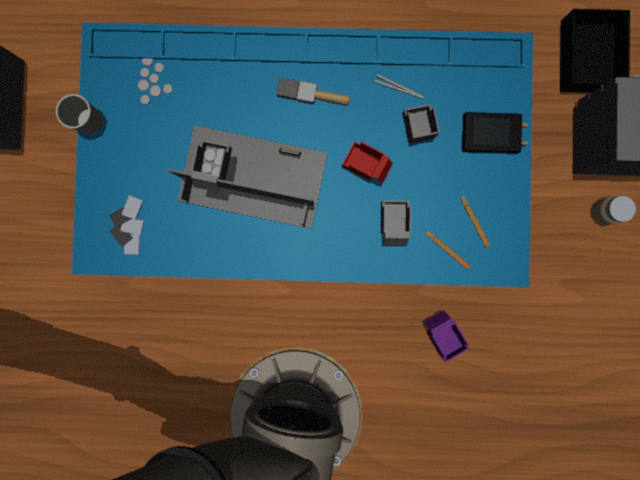

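```bash
python3 - <<'E'
import cv2,numpy as np
t=cv2.imread("pics/top0.png");s=cv2.imread("pics/scene0.png")
a=cv2.resize(t[90:260,360:460],None,fx=3.4,fy=3.4,interpolation=cv2.INTER_CUBIC)
b=cv2.resize(s[250:400,170:270],None,fx=3.8,fy=3.8,interpolation=cv2.INTER_CUBIC)
h=max(a.shape[0],b.shape[0]);o=np.zeros((h,a.shape[1]+b.shape[1],3),np.uint8)
o[:a.shape[0],:a.shape[1]]=a;o[:b.shape[0],a.shape[1]:]=b
o=(255*(o/255.)**.6).astype(np.uint8)
cv2.imwrite("pics/c1.png",o)
a=cv2.resize(t[110:240,160:340],None,fx=4,fy=4,interpolation=cv2.INTER_CUBIC)
cv2.imwrite("pics/c2.png",(255*(a/255.)**.6).astype(np.uint8))
E
```

```text
(no output)
```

View pics/c1.png

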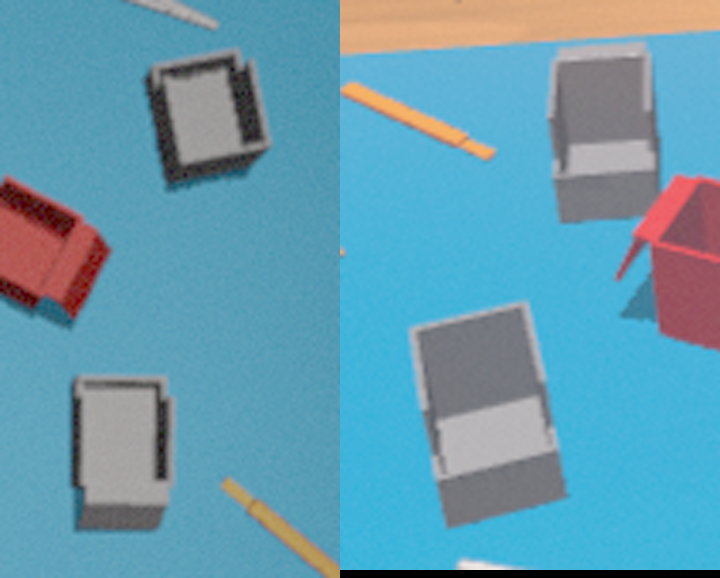

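View pics/c2.png

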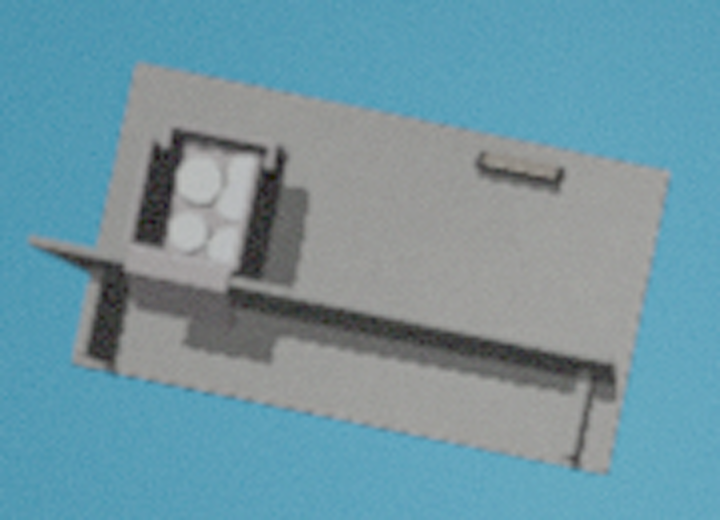

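```bash
cat > h.py <<'E'
import numpy as np
from scipy.spatial.transform import Rotation as R
def ray(c,uv):
    d=np.linalg.inv(c["K"])@np.array([uv[0],uv[1],1.]); return R.from_rotvec(c["orientation"]).apply(d)
def plane(c,uv,z):
    d=ray(c,uv); e=np.array(c["eye"]); return e+d*(z-e[2])/d[2]
def proj(c,P):
    p=R.from_rotvec(c["orientation"]).inv().apply(np.atleast_2d(P)-c["eye"]); q=p@c["K"].T; return q[:,:2]/q[:,2:]
def rel(st,pos,yaw):
    """tool-down target pos(mm), tool y axis heading yaw -> shift cm & turn deg in current tool frame. tool z down"""
    R0=R.from_rotvec(st["ee_rot"])
    y=np.array([np.cos(yaw),np.sin(yaw),0]); z=np.array([0,0,-1.]); x=np.cross(y,z)
    R1=R.from_matrix(np.c_[x,y,z])
    return np.round(R0.inv().apply(np.array(pos)-st["ee_pos"])/10,2), np.round((R0.inv()*R1).as_rotvec(degrees=True),2)
E
python3 - <<'E'
from h import *; from station import arm
c=arm.get_calibration("top"); s=arm.get_calibration("scene")
f=lambda x,y:(160+x/4-.375,110+y/4-.375)
L=plane(c,f(30,238),140);Rr=plane(c,f(613,366),140)
print("rail",L,Rr,np.linalg.norm(L-Rr),(L+Rr)/2)
u=(L-Rr)/np.linalg.norm(L-Rr); print("yaw",np.arctan2(u[1],u[0])-np.pi/2)
for z in(0,5,15): print("card",plane(c,f(520,165),z), plane(s,(354,327),z))
print("hung", plane(c,f(180,255),140))
s0=plane(s,(321,248),140);s1=plane(s,(460,251),140);print(s0,s1,np.linalg.norm(s0-s1))
g=lambda x,y:(360+x/3.4-.35,90+y/3.4-.35)
for p in[(80,400),(170,400),(80,490),(170,487),(125,500)]: print(p,plane(c,g(*p),65))
print("tubs",plane(c,(421,124),65))
st=arm.get_state(); print(R.from_rotvec(st["ee_rot"]).as_matrix().round(2))
E
```

```text
rail [506.09267621 255.79337008 140.        ] [451.33928878 -29.25229734 140.        ] 290.25672421382 [478.71598249 113.27053637 140.        ]
yaw -0.18977484958172286
card [573.80537758  27.89874161   0.        ] [552.76096016  31.26109116   0.        ]
card [572.87972537  27.56706989   5.        ] [557.84830329  30.17116846   5.        ]
card [571.02842094  26.90372645  15.        ] [568.02298954  27.99132305  15.        ]
hung [499.71827664 182.46843627 140.        ]
[464.49070215 -26.89214745 140.        ] [505.59785567 248.29163202 140.        ] 278.23714804800335
(80, 400) [ 449.36661163 -173.65200794   65.        ]
(170, 400) [ 450.83724561 -228.36120466   65.        ]
(80, 490) [ 394.53068597 -174.97131277   65.        ]
(170, 487) [ 397.8512169  -229.55861315   65.        ]
(125, 500) [ 389.1973562  -202.43433186   65.        ]
tubs [ 624.96119781 -247.99024764   65.        ]
[[-0.96  0.28 -0.  ]
 [ 0.28  0.96 -0.  ]
 [-0.   -0.   -1.  ]]
```

View pics/wrist0.png

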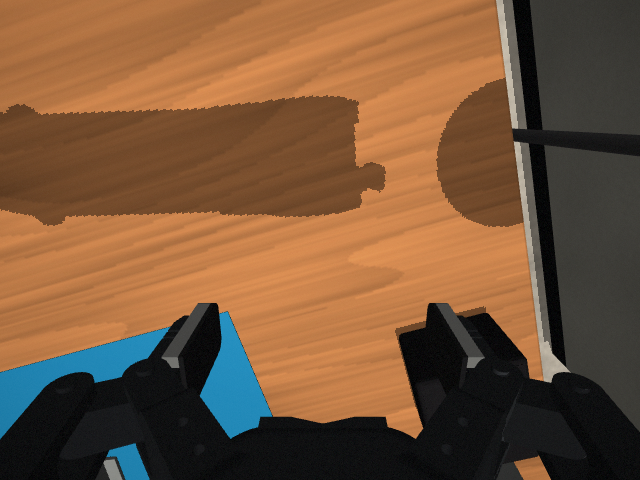

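The lipped bin is the near grey tub: top view (396,222), scene (240,285). It has a wide slab standing out behind its back wall. The far grey tub at top (421,124) has a bare back wall, so it is plain_tub, and the red and purple bins are decoys. The free bay is on the right, by the card at top (290,151). I'll hover over the lipped bin for a wrist view.

```bash
python3 - <<'E'
from h import *; from station import arm
st=arm.get_state()
for i in range(1,11):
    k=i/10; az=np.radians(73.5-49.5*k); r=675-100*k; h=np.radians(73.5-82*k)
    a,b=rel(st,[r*np.cos(az),r*np.sin(az),235],h); print(a.round(1),b.round(0))
E
```

```text
[-5.8 -1.2 -0.4] [-0.  0.  8.]
[-11.3  -3.   -0.4] [-0.  0. 16.]
[-16.5  -5.1  -0.4] [-0.  0. 25.]
[-21.5  -7.7  -0.4] [-0.  0. 33.]
[-26.2 -10.7  -0.4] [-0.  0. 41.]
[-30.5 -14.   -0.4] [-0.  0. 49.]
[-34.4 -17.7  -0.4] [-0.  0. 57.]
[-37.9 -21.6  -0.4] [-0.  0. 66.]
[-41.  -25.8  -0.4] [-0.  0. 74.]
[-43.7 -30.1  -0.4] [-0.  0. 82.]
```

Request:
apply_moves([
  [[-5.8,-1.2,-0.4,0,0,8],[-11.3,-3,-0.4,0,0,16],[-16.5,-5.1,-0.4,0,0,25],[-21.5,-7.7,-0.4,0,0,33],[-26.2,-10.7,-0.4,0,0,41],[-30.5,-14,-0.4,0,0,49],[-34.4,-17.7,-0.4,0,0,57],[-37.9,-21.6,-0.4,0,0,66],[-41,-25.8,-0.4,0,0,74],[-43.7,-30.1,-0.4,0,0,82]],
], jaw=-1, newtons=40)

```text
t: 1.4
ee_pos: [525.6, 232.7, 235.2]
ee_rot: [2.385, 2.045, -0.0]
force: [-0.3, 1.3, 0.0]
width: 1.004
```

```bash
python3 - <<'E'
from h import *; from station import arm
st=arm.get_state(); print(st["t"],st["ee_pos"],st["joint_pos"],st["qd"])
p=st["ee_pos"]; a0=np.degrees(np.arctan2(p[1],p[0])); r0=np.hypot(p[0],p[1])
y=R.from_rotvec(st["ee_rot"]).apply([0,1,0]); h0=np.degrees(np.arctan2(y[1],y[0])); print(a0,r0,h0)
T=(400,-201);a1=np.degrees(np.arctan2(T[1],T[0]));r1=np.hypot(*T)
for i in range(1,11):
    k=min(1,i/9); az=np.radians(a0+(a1-a0)*k); r=r0+(r1-r0)*k; h=np.radians(h0+(-88.7-h0)*k)
    a,b=rel(st,[r*np.cos(az),r*np.sin(az),235],h); print(a.round(1),b.round(0))
E
```

```text
1.4 [525.57778998 232.74399893 235.21124084] [-0.96787706  0.28341631  0.53558357  1.85478862 -0.16539338  1.0474973
 -0.5198227 ] [ 0.33548    -0.09782922  0.37355209  0.18183495 -0.0591569  -0.04090905
 -0.36091305]
23.885417213535312 574.8058649297323 -8.770991208681226
[-5.5  1.6  0. ] [-0.  0.  9.]
[-11.1   2.5   0. ] [-0.  0. 18.]
[-16.5   2.8   0. ] [-0.  0. 27.]
[-21.8   2.6   0. ] [-0.  0. 36.]
[-27.    1.9   0. ] [ 0.  0. 44.]
[-31.9   0.6   0. ] [ 0.  0. 53.]
[-36.6  -1.1   0. ] [ 0.  0. 62.]
[-40.8  -3.3   0. ] [ 0.  0. 71.]
[-44.8  -5.8   0. ] [ 0.  0. 80.]
[-44.8  -5.8   0. ] [ 0.  0. 80.]
```

Request:
apply_moves([
  [[-5.5,1.6,0,0,0,9],[-11.1,2.5,0,0,0,18],[-16.5,2.8,0,0,0,27],[-21.8,2.6,0,0,0,36],[-27,1.9,0,0,0,44],[-31.9,0.6,0,0,0,53],[-36.6,-1.1,0,0,0,62],[-40.8,-3.3,0,0,0,71],[-44.8,-5.8,0,0,0,80],[-44.8,-5.8,0,0,0,80]],
])

```text
t: 2.65
ee_pos: [399.7, -202.0, 235.3]
ee_rot: [-3.14, -0.031, -0.001]
force: [0.6, 0.9, 0.3]
width: 1.001
```

```bash
python3 - <<'E'
from h import *; from station import arm; import cv2,json
st=arm.get_state(); print(st["t"],st["ee_pos"],st["joint_pos"],abs(st["qd"]).max())
c=arm.get_calibration("wrist"); json.dump({k:v.tolist() for k,v in c.items()},open("w1.json","w"))
im=arm.grab_frame("wrist")[:,:,::-1]; cv2.imwrite("pics/w1.png",im)
E
```

```text
2.65 [ 399.65114975 -201.96964311  235.293541  ] [-0.66105809  0.0157391   1.02566839  2.12721324 -0.01802589  1.00641626
 -1.17658066] 0.06346864968558179
```

View pics/w1.png

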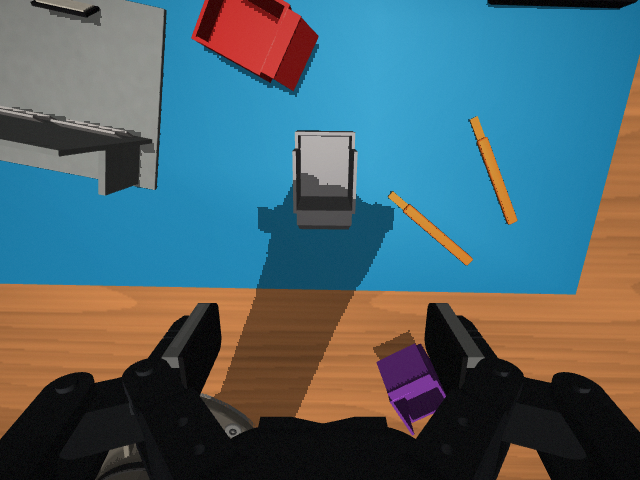

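```bash
python3 - <<'E'
import cv2
a=cv2.imread("pics/w1.png")[120:240,265:385]
a=cv2.resize(a,None,fx=5,fy=5,interpolation=cv2.INTER_CUBIC)
cv2.imwrite("pics/w1c.png",(255*(a/255.)**.6).astype('uint8'))
E
```

```text
(no output)
```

View pics/w1c.png

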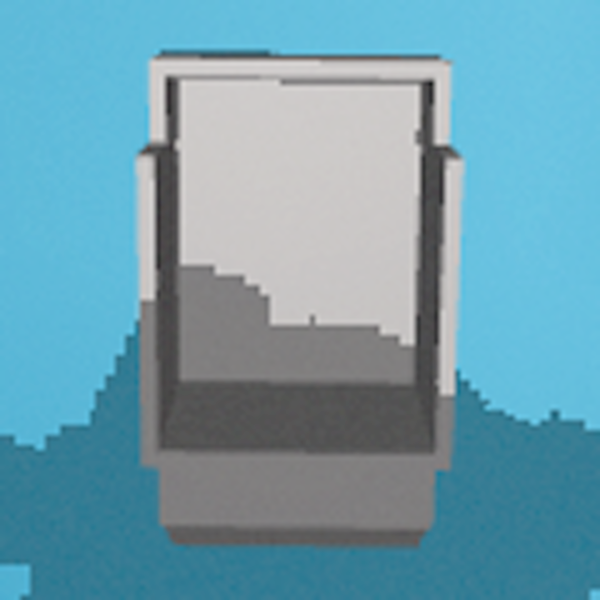

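The wrist crop confirms the lip: a 50 mm wide shelf behind the back wall, at wrist pixels (297–352, 212–229). The outer rim corners are at crop (137,152), (462,157), (141,467) and (453,468).

```bash
python3 - <<'E'
from h import *; from station import arm; import json
c={k:np.array(v) for k,v in json.load(open("w1.json")).items()}
g=lambda x,y:(265+x/5-.4,120+y/5-.4)
P=[plane(c,g(*p),65)[:2] for p in[(137,152),(462,157),(141,467),(453,468)]]
for p in P: print(p.round(1))
fl,fr,bl,br=P
f=(fl+fr)/2;b=(bl+br)/2;d=f-b
yw=np.arctan2(d[1],d[0]); d/=np.linalg.norm(d); wy=fl-fr+bl-br; print("len",np.linalg.norm(f-b),"yaw",yw,np.arctan2(wy[1],wy[0])-np.pi/2)
ctr=(b+35*d+f-20*d)/2; print("centre",ctr)
st=arm.get_state()
for z in (110,25): print(rel(st,[*ctr,z],-np.pi/2+yw))
E
```

```text
[ 453.3 -175.3]
[ 453.5 -230.8]
[ 397.8 -175.6]
[ 398.7 -231.8]
len 55.118388326479845 yaw 0.012591487123386336 0.010467305719388698
centre [ 433.32713304 -203.25942614]
(array([ 3.21,  0.37, 12.54]), array([-0.07, -0.05,  0.7 ]))
(array([ 3.2 ,  0.38, 21.04]), array([-0.07, -0.05,  0.7 ]))
```

```bash
python3 - <<'E'
from h import *; from station import arm
st=arm.get_state(); print(st["t"],st["ee_pos"],R.from_rotvec(st["ee_rot"]).as_matrix().round(4))
E
```

```text
2.7 [ 401.0733633  -200.53289671  235.4161455 ] [[ 9.997e-01  2.470e-02  8.000e-04]
 [ 2.470e-02 -9.997e-01  1.200e-03]
 [ 8.000e-04 -1.200e-03 -1.000e+00]]
```

Request:
apply_moves([
  [[1.6,0.2,4,0,0,0.7],[3.2,0.37,9,0,0,0.7],[3.2,0.37,13,0,0,0.7],[3.2,0.37,16,0,0,0.7],[3.2,0.37,19,0,0,0.7],[3.2,0.37,21,0,0,0.7],[3.2,0.37,21,0,0,0.7],[3.2,0.37,21,0,0,0.7],[3.2,0.37,21,0,0,0.7],[3.2,0.37,21,0,0,0.7]],
])

```text
t: 3.95
ee_pos: [434.2, -202.7, 25.9]
ee_rot: [3.141, 0.023, 0.002]
force: [0.2, 0.3, -0.1]
width: 0.997
```

Request:
apply_moves([
  [[0,0,0,0,0,0],[0,0,0,0,0,0],[0,0,0,0,0,0],[0,0,0,0,0,0],[0,0,0,0,0,0],[0,0,0,0,0,0],[0,0,0,0,0,0],[0,0,0,0,0,0],[0,0,0,0,0,0],[0,0,0,0,0,0]],
], jaw=1, newtons=40)

```text
t: 5.2
ee_pos: [433.8, -202.8, 25.6]
ee_rot: [-3.141, -0.022, -0.0]
force: [-2.0, 1.8, 8.7]
width: 0.646
```

```bash
python3 - <<'E'
from h import *; from station import arm; import cv2
st=arm.get_state(); print(st)
cv2.imwrite("pics/w2.png",arm.grab_frame("wrist")[:,:,::-1])
E
```

```text
{'t': 5.2, 'joint_pos': array([-0.27232236,  0.53157087,  0.71535218,  2.22492271, -0.63574878,
        0.59504946, -0.63773218]), 'qd': array([ 0.00150872,  0.00060056, -0.00231462, -0.00083835,  0.00024625,
       -0.00053212,  0.00160744]), 'joint_torque': array([ 5.21043073e-01, -6.49610996e+01,  1.51183784e+01, -2.29040569e+01,
       -7.71860266e-02, -7.50856698e-01, -3.63956764e-02]), 'ee_pos': array([ 433.83617782, -202.81373907,   25.60050534]), 'ee_rot': array([-3.14120349e+00, -2.20616288e-02, -4.99998469e-04]), 'force': array([-2.0184733 ,  1.80895869,  8.69168615]), 'torque': array([0.32212388, 0.33603971, 0.05429913]), 'width': 0.6460116307171201}
```

View pics/w2.png

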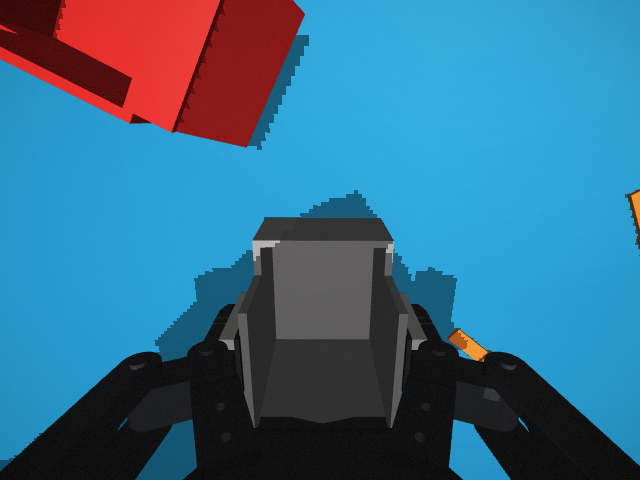

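```bash
python3 - <<'E'
from h import *; from station import arm
st=arm.get_state()
for p in ([434,-203,65],[434,-190,115],[434,-160,160],[436,-110,200],[440,-60,230],[443,-10,250],[445,25,250],[445,37,250]): print(rel(st,p,-np.pi/2-.19*(p[1]+203)/240))
E
```

```text
(array([ 0.02,  0.02, -3.94]), array([-0.02, -0.02,  0.81]))
(array([ 0.04, -1.28, -8.94]), array([-0.02, -0.02,  1.4 ]))
(array([  0.08,  -4.29, -13.44]), array([-0.02, -0.02,  2.76]))
(array([  0.35,  -9.28, -17.44]), array([-0.02, -0.02,  5.02]))
(array([  0.82, -14.28, -20.44]), array([-0.02, -0.02,  7.29]))
(array([  1.19, -19.27, -22.43]), array([-0.02, -0.01,  9.56]))
(array([  1.44, -22.77, -22.43]), array([-2.000e-02, -1.000e-02,  1.115e+01]))
(array([  1.46, -23.97, -22.43]), array([-2.000e-02, -1.000e-02,  1.169e+01]))
```

Request:
apply_moves([
  [[0,0,-1.5,0,0,0],[0,0,-4,0,0,0],[0,-1.3,-9,0,0,1.4],[0.1,-4.3,-13.4,0,0,2.8],[0.4,-9.3,-17.4,0,0,5],[0.8,-14.3,-20.4,0,0,7.3],[1.2,-19.3,-22.4,0,0,9.6],[1.4,-22.8,-22.4,0,0,11.1],[1.5,-24,-22.4,0,0,11.7],[1.5,-24,-22.4,0,0,11.7]],
])

```text
t: 6.5
ee_pos: [445.5, 40.7, 250.3]
ee_rot: [-3.126, 0.29, -0.001]
force: [-0.0, -0.4, -1.8]
width: 0.649
```

```bash
python3 - <<'E'
from h import *; from station import arm; import cv2,json
arm.grab_frame("wrist");arm.grab_frame("wrist");arm.grab_frame("wrist")
st=arm.get_state(); print(st["t"],st["ee_pos"],st["ee_rot"],st["joint_pos"],abs(st["qd"]).max(),st["width"],st["force"])
c=arm.get_calibration("wrist"); json.dump({k:v.tolist() for k,v in c.items()},open("w3.json","w"))
cv2.imwrite("pics/w3.png",arm.grab_frame("wrist")[:,:,::-1])
cv2.imwrite("pics/s3.png",arm.grab_frame("scene")[:,:,::-1])
E
```

```text
6.65 [445.08470695  36.39740497 249.25432891] [-3.12721664e+00  2.99489415e-01  9.94032804e-04] [-1.36934017 -0.04267586  1.15475444  2.11443798  0.04482393  1.04542908
 -1.99918838] 0.02087559130107445 0.6516325824908299 [ 0.63629142 -0.68298871 -1.87296651]
```

View pics/w3.png

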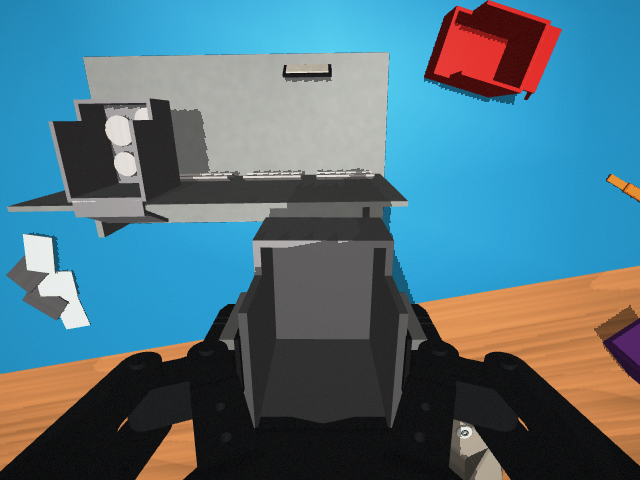

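View pics/s3.png

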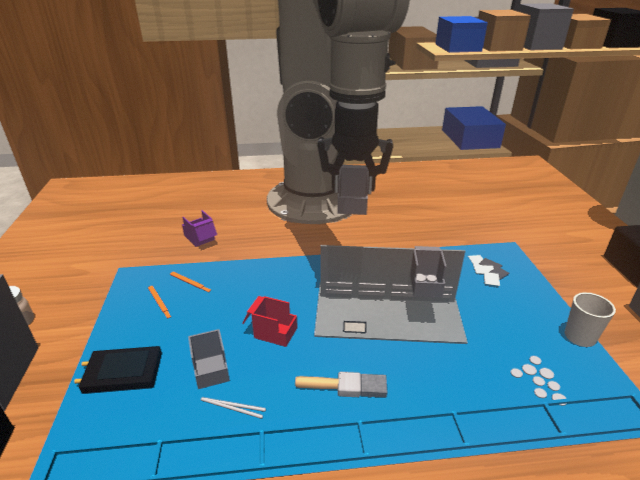

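```bash
python3 - <<'E'
import cv2,numpy as np
a=cv2.imread("pics/w3.png")
o=[cv2.resize(a[180:230,x:x+140],None,fx=5.5,fy=5.5,interpolation=cv2.INTER_CUBIC) for x in (0,280)]
o.append(cv2.resize(a[50:90,270:350],None,fx=5.5,fy=5.5,interpolation=cv2.INTER_CUBIC)); o[2]=np.pad(o[2],((0,0),(0,770-440),(0,0)))
cv2.imwrite("pics/w3c.png",(255*(np.vstack(o)[:600]/255.)**.6).astype('uint8'))
E
```

```text
(no output)
```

View pics/w3c.png

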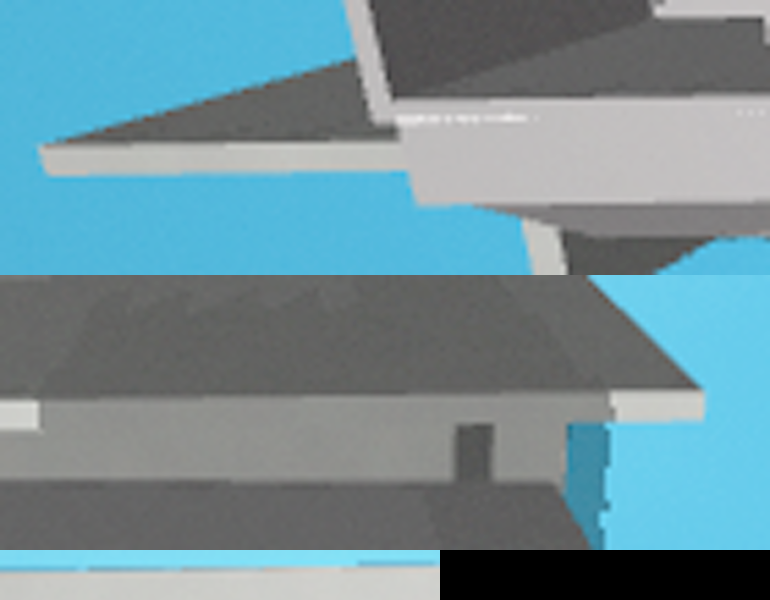

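```bash
python3 - <<'E'
from h import *; from station import arm; import json
c={k:np.array(v) for k,v in json.load(open("w3.json")).items()}
L=plane(c,(7.2,208.9),140);Q=plane(c,(407.5,203.2),140)
n=np.linalg.norm(L-Q);u=(L-Q)/n;yw=np.arctan2(u[1],u[0])-np.pi/2
print(L,Q,n,yw); bay=(L+Q)/2-70*u; print("bay",bay)
for z in(2,14): k=plane(c,(307.5,71),z); print("card",k,"along from bay",(k-bay)@u)
st=arm.get_state()
xo=np.array([np.cos(yw),np.sin(yw),0])
b=bay+39.7*xo+0.5*xo
print("tcp target",b)
for z in(250,180,112): print(rel(st,[b[0],b[1],z],-np.pi/2+yw))
E
```

```text
[505.67828229 256.16824929 140.        ] [454.73686951 -28.45804698 140.        ] 289.149020507994 -0.17710136346089844
bay [467.8751845   44.95000611 140.        ]
card [569.96228647  26.71853907   2.        ] along from bay 0.039101849478811346
card [568.53295533  26.52051649  14.        ] along from bay -0.4076386598849915
tcp target [507.44639622  37.86768991 140.        ]
(array([ 6.08, -1.37, -0.09]), array([ 0.02,  0.04, -0.87]))
(array([ 6.09, -1.37,  6.91]), array([ 0.02,  0.04, -0.87]))
(array([ 6.09, -1.38, 13.71]), array([ 0.02,  0.04, -0.87]))
```

Request:
apply_moves([
  [[3,-0.7,0,0,0,-0.5],[6.1,-1.4,0,0,0,-0.9],[6.1,-1.4,3,0,0,-0.9],[6.1,-1.4,6,0,0,-0.9],[6.1,-1.4,8,0,0,-0.9],[6.1,-1.4,8,0,0,-0.9],[6.1,-1.4,8,0,0,-0.9],[6.1,-1.4,8,0,0,-0.9],[6.1,-1.4,8,0,0,-0.9],[6.1,-1.4,8,0,0,-0.9]],
])

```text
t: 8.0
ee_pos: [508.0, 39.8, 169.6]
ee_rot: [-3.129, 0.273, -0.0]
force: [0.3, 0.3, -0.8]
width: 0.65
```

```bash
python3 - <<'E'
from h import *; from station import arm; import cv2
st=arm.get_state(); print(st["t"],st["ee_pos"],st["ee_rot"],st["width"],st["force"])
print(rel(st,[507.4,37.9,112],-np.pi/2-.177))
a=arm.grab_frame("wrist")[:,:,::-1]; s=arm.grab_frame("scene")[:,:,::-1]
cv2.imwrite("pics/w4.png",a)
cv2.imwrite("pics/s4.png",cv2.resize(s[120:360,260:520],None,fx=2.4,fy=2.4,interpolation=cv2.INTER_CUBIC))
E
```

```text
8.0 [507.98440528  39.77326232 169.59786433] [-3.12924048e+00  2.73087257e-01 -4.93473547e-04] 0.6495547611969223 [ 0.2974227   0.34031241 -0.75413961]
(array([-0.03,  0.2 ,  5.76]), array([-0.03, -0.02,  0.17]))
```

View pics/w4.png

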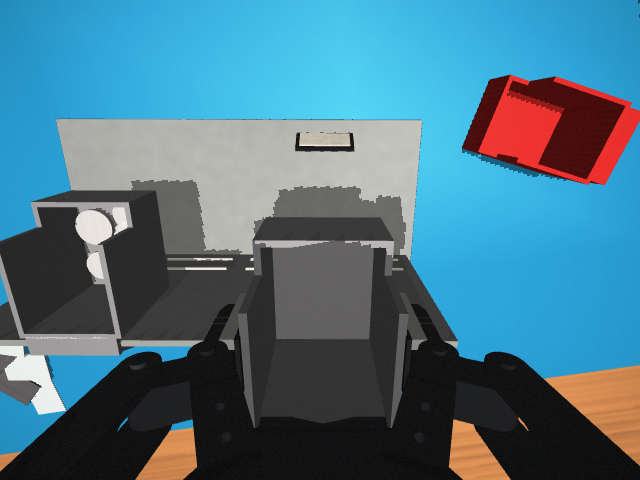

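View pics/s4.png

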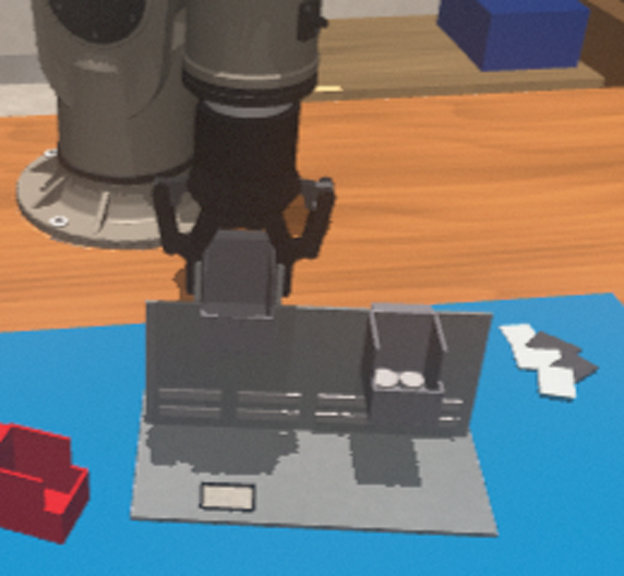

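Request:
apply_moves([
  [[0,0.1,1,0,0,0],[0,0.1,2,0,0,0],[0,0.1,3,0,0,0],[0,0.1,4,0,0,0],[0,0.1,5,0,0,0],[0,0.1,5.6,0,0,0],[0,0.1,5.6,0,0,0],[0,0.1,5.6,0,0,0],[0,0.1,5.6,0,0,0],[0,0.1,5.6,0,0,0]],
])

```text
t: 9.35
ee_pos: [507.8, 38.7, 113.5]
ee_rot: [-3.129, 0.273, -0.0]
force: [-0.5, 0.1, -1.3]
width: 0.652
```

```bash
python3 - <<'E'
from h import *; from station import arm; import cv2
st=arm.get_state(); print(st["t"],st["ee_pos"],st["ee_rot"],st["width"],st["force"])
print(rel(st,[507.4,37.9,107],-np.pi/2-.177))
s=arm.grab_frame("scene")[:,:,::-1]
cv2.imwrite("pics/w5.png",arm.grab_frame("wrist")[:,:,::-1])
cv2.imwrite("pics/s5.png",cv2.resize(s[180:360,300:480],None,fx=3.3,fy=3.3,interpolation=cv2.INTER_CUBIC))
E
```

```text
9.35 [507.81216689  38.66349412 113.50257174] [-3.12945733e+00  2.73364489e-01 -3.82207995e-04] 0.6518523719914198 [-0.53241335  0.06127478 -1.31648168]
(array([-0.03,  0.08,  0.65]), array([-0.01, -0.01,  0.16]))
```

View pics/s5.png

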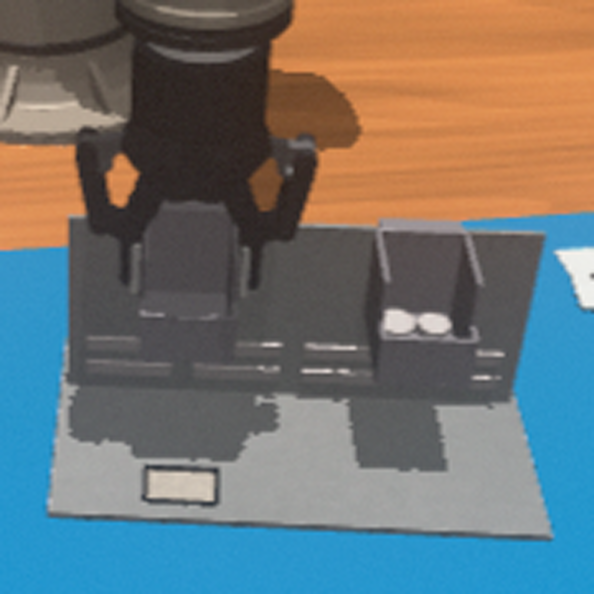

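View pics/w5.png

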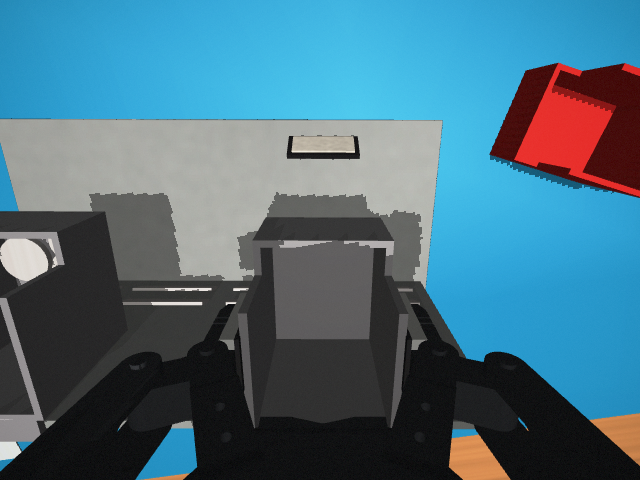

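Request:
apply_moves([
  [[0,0,0.2,0,0,0],[0,0,0.4,0,0,0],[0,0,0.6,0,0,0],[0,0,0.7,0,0,0],[0,0,0.7,0,0,0],[0,0,0.7,0,0,0],[0,0,0.7,0,0,0],[0,0,0.7,0,0,0],[0,0,0.7,0,0,0],[0,0,0.7,0,0,0]],
])

```text
t: 10.7
ee_pos: [507.7, 38.6, 106.3]
ee_rot: [3.13, -0.274, -0.0]
force: [0.1, -0.6, -0.7]
width: 0.653
```

No contact force, and the lip is about 3 mm above its seat, so I'm releasing.

Request:
apply_moves([
  [[0,0,0,0,0,0],[0,0,0,0,0,0],[0,0,0,0,0,0],[0,0,0,0,0,0],[0,0,0,0,0,0],[0,0,0,0,0,0],[0,0,0,0,0,0],[0,0,0,0,0,0],[0,0,0,0,0,0],[0,0,0,0,0,0]],
], jaw=-1)

```text
t: 11.95
ee_pos: [507.7, 38.5, 106.3]
ee_rot: [3.13, -0.274, -0.0]
force: [0.1, 0.6, 0.0]
width: 1.0
```

```bash
python3 - <<'E'
from h import *; from station import arm; import cv2
st=arm.get_state(); print(st["t"],st["ee_pos"],st["width"],st["force"])
cv2.imwrite("pics/w6.png",arm.grab_frame("wrist")[:,:,::-1])
E
```

```text
11.95 [507.71503332  38.5442634  106.31464882] 1.0001580187231396 [0.13175479 0.63399954 0.00483889]
```

View pics/w6.png

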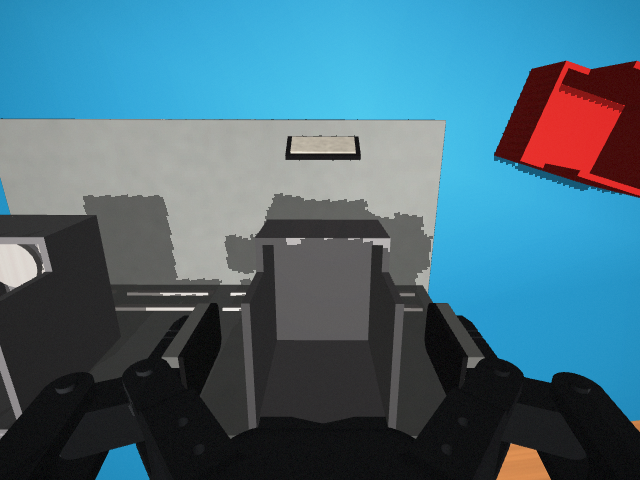

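The bin hangs free between the open fingers. I'll retreat straight up, then back a little for a checking view.

Request:
apply_moves([
  [[0,0,-1.5,0,0,0],[0,0,-4,0,0,0],[0,0,-7,0,0,0],[0,0,-10,0,0,0],[0,0,-13,0,0,0],[-2,0,-14.5,0,0,0],[-4,0,-14.5,0,0,0],[-6,0,-14.5,0,0,0],[-6,0,-14.5,0,0,0],[-6,0,-14.5,0,0,0]],
])

```text
t: 13.25
ee_pos: [449.1, 49.4, 251.7]
ee_rot: [-3.128, 0.271, -0.0]
force: [-0.5, -0.1, -0.2]
width: 1.001
```

```bash
python3 - <<'E'
from h import *; from station import arm; import cv2,json
arm.grab_frame("top");arm.grab_frame("top")
st=arm.get_state(); print(st["t"],st["ee_pos"],st["width"],st["force"])
c=arm.get_calibration("wrist"); json.dump({k:v.tolist() for k,v in c.items()},open("w7.json","w"))
cv2.imwrite("pics/w7.png",arm.grab_frame("wrist")[:,:,::-1])
s=arm.grab_frame("scene")[:,:,::-1]
cv2.imwrite("pics/s7.png",s)
cv2.imwrite("pics/s7c.png",cv2.resize(s[220:350,300:480],None,fx=4.4,fy=4.4,interpolation=cv2.INTER_CUBIC))
E
```

```text
13.35 [449.20657902  48.55329743 251.55271806] 0.9965490186107192 [-0.07489748  0.34469335  0.16722403]
```

View pics/w7.png

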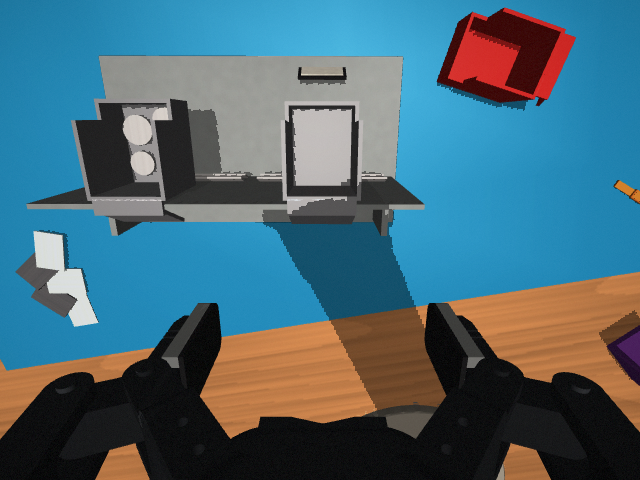

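View pics/s7c.png

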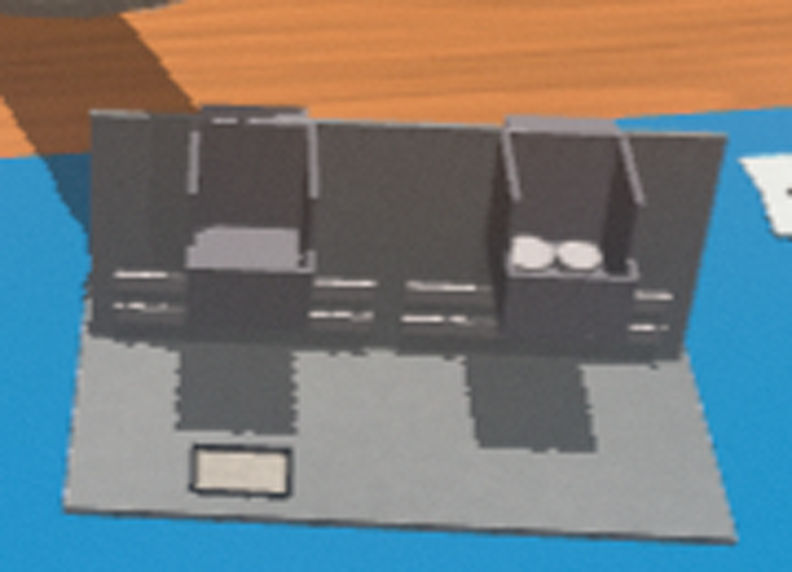

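```bash
python3 - <<'E'
from h import *; import json, cv2
c={k:np.array(v) for k,v in json.load(open("w7.json")).items()}
bay=np.array([467.9,45,140]);yw=-.177
u=np.array([-np.sin(yw),np.cos(yw),0]);x=np.array([np.cos(yw),np.sin(yw),0])
for n,p in dict(backL=(283,199),backR=(359,197),frontsideL=(286,122),frontsideR=(361,121),lipL=(287,217),lipR=(355,217)).items():
    q=plane(c,p,143)-bay; print(n,"x",(q@x).round(1),"y",(q@u).round(1))
a=cv2.imread("pics/w7.png")[90:235,20:430]
cv2.imwrite("pics/w7c.png",(255*(cv2.resize(a,None,fx=1.95,fy=1.95,interpolation=cv2.INTER_CUBIC)/255.)**.6).astype('uint8'))
E
```

```text
backL x 6.2 y 27.5
backR x 7.6 y -26.7
frontsideL x 58.6 y 23.8
frontsideR x 59.3 y -26.4
lipL x -7.2 y 25.1
lipR x -7.1 y -24.3
```

View pics/w7c.png

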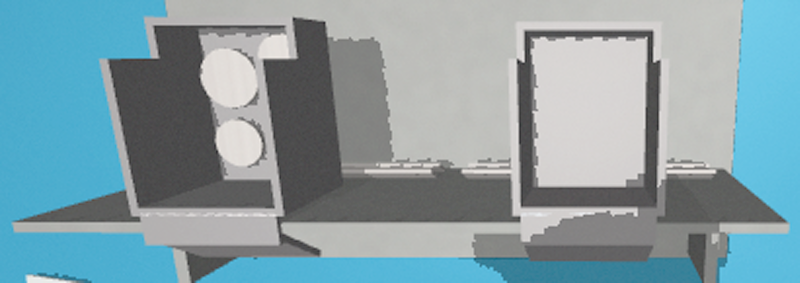

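View pics/s7.png

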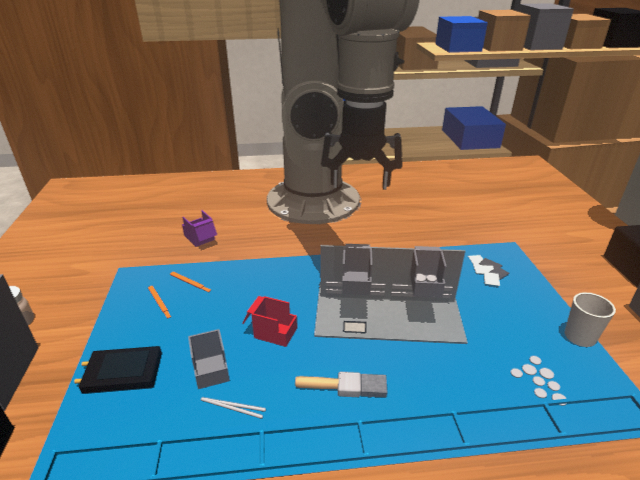

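```bash
python3 - <<'E'
from h import *; import json
c={k:np.array(v) for k,v in json.load(open("w7.json")).items()}
yw=-.177;bay=np.array([467.9,45,140]);u=np.array([-np.sin(yw),np.cos(yw),0]);x=np.array([np.cos(yw),np.sin(yw),0])
g=lambda a,b:(20+a/1.95-.25,90+b/1.95-.25)
for p in[(513,214),(664,214),(509,61),(668,59),(522,246),(655,246)]:
    q=plane(c,g(*p),143)-bay; print(p,(q@x).round(1),(q@u).round(1))
E
```

```text
(513, 214) 5.8 27.7
(664, 214) 5.8 -27.7
(509, 61) 59.2 27.2
(668, 59) 59.9 -27.2
(522, 246) -6.3 24.7
(655, 246) -6.3 -24.8
```

```bash
python3 -c "
from station import arm
print(arm.get_state()['t'],abs(arm.get_state()['qd']).max()); print(arm.sign_off())"
```

```text
13.45 0.010677602445453236
the job is handed in; nothing more can be done
None
```

I hung the lipped bin in the free bay, let go of it and handed the job in at about 13.5 s of the 37 s allowed. The lipped bin was the near grey tub, and I confirmed its lip in an enlarged wrist crop before gripping it.

- **Position:** in the last wrist view the bin is centred within about 1 mm of the bay's middle along the rail. Its back wall is about 6 mm to the hanging side of the rail's centre line, against about 4 mm expected, so 2 mm off and well inside the 10 mm limit.
- **Level:** the rim measures 55.4 mm wide at the back and 54.4 mm at the front. It should be 56 mm at both, and I take the difference as pixel noise.
- **Seating:** I judged the height by eye only, from the back rim lying on the same line as the fixed bin's in the wrist view. I did not measure it directly.
- **Everything else:** the plain tub, red bin and purple bin looked unmoved in the scene view. The gripper was open and clear, with no measurable contact force.
- **A reading that disagreed:** my first reading of the front rim gave about 50 mm wide. It was a misread pixel, and the enlarged crop corrected it.

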